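Lock the pantry tray to its click

TASK

Gently push the pulled-out tray of the clear organizer fully home, then tighten the red ratchet knob on top of it clockwise until it slips and clicks, stopping within the first three clicks. Do not ram the tray and leave the other things where they stand.

Things in the scene. Friction and masses are not known exactly. Their poses are not given: they have to be found in the camera images.
- organizer: Clear acrylic organizer case fixed to the shelf, 220 (x) x 260 (y) x 85 mm high; origin at the centre of its underside, its open front faces its own -x, z up. The tray slides out of the front; the knob stands on its top, 40 mm in front of the centre (own x = -40 mm, y = 0).
- tray (a joint): How far the white tray is pulled out along the organizer's -x, in m: 0 is fully home against its hard stop, up to 0.13. It starts 50 to 85 mm out, slides stiffly with 6 N of friction (plus about 6 N per m/s) and stays where it is left. At the stop the push climbs steeply; over 25 N is ramming it.
- tray_pull (a point): Centre of the outer (front) face of the wooden pull on the tray's front: a block 90 mm wide, 22 mm high, standing 14 mm out of the tray's front; it stays 65 mm above the shelf. Axes as the organizer's; push along +x to close.
- knob_grip (a point): Grip point of the red knob, on its upright turning axis, 125 mm above the shelf. Its grip is an upright flat bar 44 mm long (this x), 14 mm thick (this y), 32 mm high, its top 11 mm above this point, on a disc 42 mm across whose top is 20 mm below it; under that a yellow collar 56 mm across with a black line and a dark base 62 mm across. Clockwise from above tightens; stays where left.
- knob (a joint): Slip of the knob on its spindle (rad), 0 at first; one click is 0.35. Clockwise, knob and collar first run together at a drag of 0.03 N m for 0.9 to 2.0 rad (unmarked, differs each time, may need a second grasp), this stays 0; then the collar stops, torque climbs over 0.17 rad (springy, given back on release) to the set 0.25 N m; the knob slips, this grows. Turning back loosens it.
- bamboo_lid: Bystander: round bamboo lid 90 mm across, 12 mm thick, lying on the back of the organizer's top; origin at the centre of its underside.
- jar: Bystander: green ceramic jar with a cork stopper, 100 mm across, 127 mm high; origin under its centre.
- jug: Bystander: white plastic measuring jug, 110 mm across, 130 mm high, with a handle; origin under its centre.
- can_opener: Bystander: steel can opener lying flat, about 160 mm long, 19 mm high; origin on its underside, near its joint.
- spice: Bystander: amber spice jar with a black cap, 48 mm across, 100 mm high; origin under its centre.
- tin: Bystander: food tin 74 mm across, 110 mm high; origin under its centre.
- mug: Bystander: blue mug 80 mm across, 90 mm high; origin under its centre.

How it is judged:
By the outcome, as a careful person would: the job done as asked, in the order asked, and still so for the second after the job is handed in, with the robot touching nothing.
It also fails if it takes over 61 s, if anything falls off the work surface, if the arm or the gripper's body presses on something with over 40 N, if the wrist force passes 120 N, or if a joint passes its speed limit or range.

ROBOT

A 7-joint arm with a two-finger parallel gripper is mounted at the origin on the work surface. World frame = base frame: x ahead of the robot, y to its left, z up, the work surface at z = 0. Lengths are in m, angles in rad, forces in N, time in s.
With the tool pointing down it reaches from about 0.425 to 0.95 m from the base axis. Payload 4.7 kg.
Tool frame: the origin (TCP) lies on the centre line of the jaws, within the pads' length; the fingertips stand robot.nose_length ahead of it and the grasp point (between the pads) lies 8 mm behind it (robot.nose_length is the distance from the TCP to the fingertips, in m); z points along the fingers, y is the line along which they close (so a half turn about z gives the same grasp; the last joint's range is limited). The gripper opens to 85 mm and grips with 20 to 120 N. Pads are 22 mm wide; open, the fingers measure 114 mm over their backs; the gripper's body (76 mm by 85 mm) begins 54 mm behind the grasp point. The pads swing forward as they close: fully open they stand 13 mm farther back than shut.
Start: joints at [-1.147, 0.469, -0.049, 1.532, 0.024, 1.141, -0.082], TCP at [0.295, 0.607, 0.217] pointing down, gripper open.
Joint ranges: [-2.59, 2.59], [-0.33, 1.99], [-1.39, 1.29], [0.1, 2.45], [-1.04, 4.18], [0.21, 1.99], [-2.66, 2.66]. Speed limits (rad/s): [2.57, 2.57, 3.14, 3.14, 3.14, 3.14, 3.14].

INTERFACE

Orientations are given as [roll, pitch, yaw] about the fixed x, y, z axes, in that order (R = Rz(yaw) Ry(pitch) Rx(roll)).
In Python, from plant import robot gives the robot as it stands. Calls block until the motion is done:
- robot.goto(position, orientation): joint-space move of the TCP to a pose.
- robot.move_straight(position, vel=0.15, attitude=None, contact_N=None): straight line of the TCP; attitude=None keeps the orientation; vel is the mean speed in m/s. With contact_N (N) it stops when the force on the tool has changed by that much, and returns True; else False.
- robot.move_joints(angles): joint-space move.
- robot.grip(opening, strength=None): opening from 0.0 (shut) to 1.0 (fully open); strength is the grip in N (None keeps the last); returns when the fingers have stopped.
- robot.sleep(seconds).
- robot.inverse_kinematics(position, orientation): joint angles nearest the present ones, or None.
- robot.sense(): the state.
- robot.grab_frame(name): name is "side" or "top"; returns a dict with "image" (420x560x3 uint8, red, green, blue), "range_z" (420x560 float32, m along the optical axis (not along the pixel's ray), 0 where there is no reading), "fx", "fy", "cx", "cy" (pixels), "R" (3x3) and "t" (3): a world point X has camera coordinates R X + t. Camera axes: x right, y down, z forward; pixel columns grow to the right and rows downward; lengths in m; the calibration is good to about 2 mm. A picture is of the moment at which its call begins.
A pose or a line that the arm cannot do raises robot.IKError and nothing moves.
- robot.close_job(): hands the job in; it is judged then, once.
The state is a dict: "t": time; "joint_pos": joint angles; "joint_velocities": joint speeds; "effort": joint torques, N m; "tcp_pos": TCP position; "tcp_rot": TCP orientation; "wrist_force": force on the tool from outside, world axes, zero at the start; "torque": the same for the moment, N m; "opening": opening from 0.0 (shut) to 1.0 (fully open); "gripper_force": force on a finger pad.
Only numpy, scipy, OpenCV 4.12 (cv2) and the standard library are available. Lean on these libraries where they do the work, as an engineer would, in place of code of your own. Each camera call takes 0.05 s, during which the arm holds its last target. There are 200 camera calls.

## Working session

There is one attempt and no reset: what is moved stays moved. The work goes in short steps, each a Python script; the robot and the scene stay as the last script left them, time stands still between calls to the robot, and variables do not carry over. Pictures are saved under pics/ and viewed, at most 10 in all, crops included, and the job is handed in when it is done.

```bash
ls; mkdir -p pics
python3 - <<'E'
from plant import robot
import cv2,numpy as np
for n in ("top","side"):
    f=robot.grab_frame(n); np.savez(f"pics/{n}0.npz",**f)
    cv2.imwrite(f"pics/{n}0.png",f["image"][:,:,::-1])
    print(n,f["fx"],f["fy"],f["cx"],f["cy"],np.round(f["R"],3).tolist(),f["t"])
s=robot.sense();print(s, robot.nose_length)
E
```

```text
pics
top 466.73611891627456 466.73611891627456 283.1814469696998 200.15332480272954 [[-0.002, -1.0, -0.011], [-0.988, 0.004, -0.157], [0.157, 0.01, -0.988]] [-0.00585797  0.56969827  1.44311628]
side 465.9186486867198 465.9186486867198 287.1686168860057 206.59620913745826 [[0.966, -0.258, 0.017], [-0.165, -0.667, -0.727], [0.199, 0.699, -0.687]] [-0.55476382  0.15385911  1.49245087]
{'t': 0.1, 'joint_pos': array([-1.14686515,  0.46938686, -0.04863043,  1.53356747,  0.02411734,
        1.14098939, -0.08232356]), 'joint_velocities': array([-0.00073364, -0.00078032, -0.00148306, -0.00261894,  0.00072025,
        0.00082418,  0.00099272]), 'effort': array([-1.12612765e-04, -5.11514604e+01, -4.75341361e-02, -2.38391912e+01,
        1.07090425e-02,  4.31110835e-03, -1.42594646e-05]), 'tcp_pos': array([0.29505607, 0.60649148, 0.21585187]), 'tcp_rot': array([-3.13982899e+00,  6.03102019e-05,  2.68880573e+00]), 'wrist_force': array([ 0.04855031, -0.20314263,  0.42442401]), 'torque': array([ 0.07762447,  0.00092607, -0.07491953]), 'gripper_force': 0.0, 'opening': 0.9976124816758689} 0.011
```

View pics/top0.png

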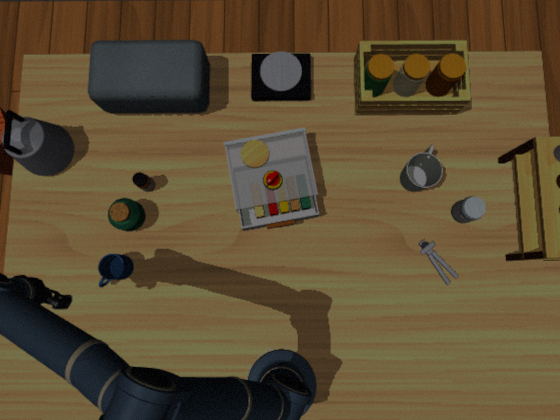

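View pics/side0.png

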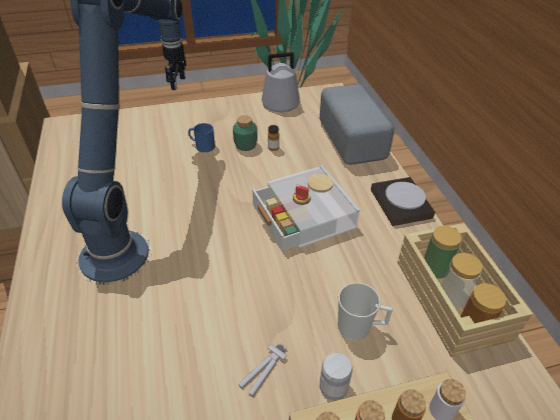

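The top view shows the organizer around (272,180), with the knob at (273,180), the lid at (255,153) and the pull at about (282,223). The side view shows it at (305,207), with the knob at (302,194). I'll enlarge both.

Run:
```python
import cv2,numpy as np
a=cv2.imread("pics/top0.png")[120:240,215:335]; b=cv2.imread("pics/side0.png")[160:250,245:365]
cv2.imwrite("pics/topc.png",cv2.convertScaleAbs(cv2.resize(a,(600,600),interpolation=3),alpha=1.5))
cv2.imwrite("pics/sidec.png",cv2.resize(b,(800,600),interpolation=3))
```

```text
(no output)
```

View pics/topc.png

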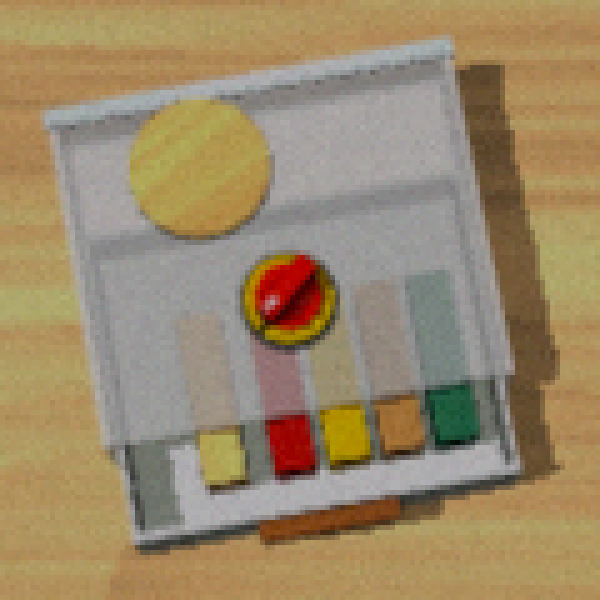

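View pics/sidec.png

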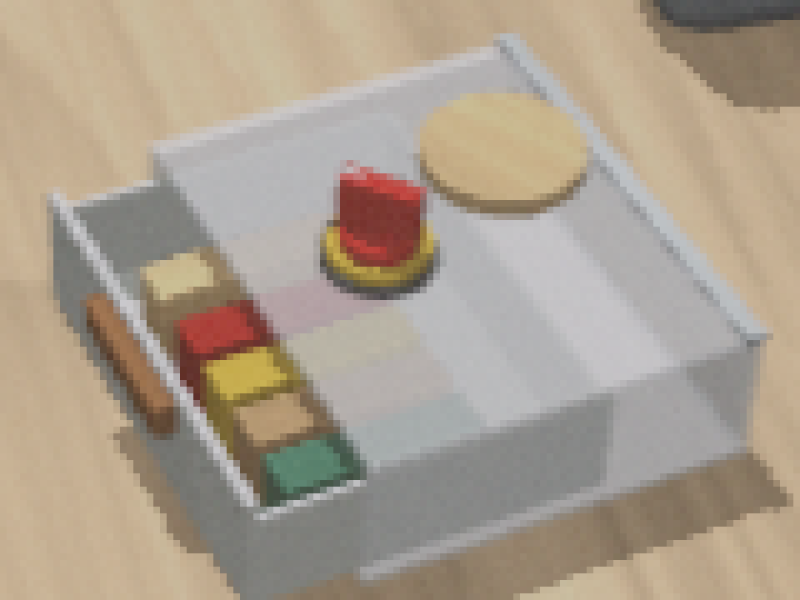

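Top crop: the organizer's top corners are at (45,118), (453,45), (512,376) and (105,445). The pull's front runs (262,540)–(400,515). The red bar runs diagonally from about (262,310) to (312,262). Side crop: the pull's top front edge runs (90,305)–(155,425), and the knob bar's top runs (342,172)–(422,190).

```bash
cat > cam.py <<'E'
import numpy as np
def ray(f,u,v,z):  # intersection of pixel ray with plane z
    R,t=f["R"],f["t"]; C=-R.T@t
    d=R.T@np.array([(u-f["cx"])/f["fx"],(v-f["cy"])/f["fy"],1.0])
    return C+d*(z-C[2])/d[2]
def cloud(f):
    D=f["range_z"]; v,u=np.indices(D.shape)
    P=np.stack([(u-f["cx"])/f["fx"]*D,(v-f["cy"])/f["fy"]*D,D],-1)
    return (P-f["t"])@f["R"]
E
python3 - <<'E'
import numpy as np,cv2
from cam import *
T=dict(np.load("pics/top0.npz"));S=dict(np.load("pics/side0.npz"))
tp=lambda u,v,z:ray(T,215+(u-2)/5,120+(v-2)/5,z); sp=lambda u,v,z:ray(S,245+(u-3)/6.667,160+(v-3)/6.667,z)
c=np.array([tp(*p,.085) for p in [(45,118),(453,45),(512,376),(105,445)]]);print("top",c.round(4).tolist(),c.mean(0))
for i in range(4):
    d=c[(i+1)%4]-c[i];print(np.linalg.norm(d).round(4),np.degrees(np.arctan2(d[1],d[0])).round(1))
c=np.array([sp(*p,.085) for p in [(155,150),(505,38),(762,340),(362,470)]]);print("side",c.round(4).tolist(),c.mean(0))
for i in range(4):
    d=c[(i+1)%4]-c[i];print(np.linalg.norm(d).round(4),np.degrees(np.arctan2(d[1],d[0])).round(1))
print("pull top",tp(262,533,.07),tp(400,508,.07)); print("pull side",sp(90,305,.076),sp(157,420,.076))
for n,f,(a,b,cc,d) in (("top",T,(160,200,255,290)),("side",S,(180,205,290,315))):
    P=cloud(f);I=f["image"].astype(int);m=np.zeros(P.shape[:2],bool);m[a:b,cc:d]=1
    m&=(I[...,0]>2*I[...,1])&(I[...,0]>60); X=P[m]; X=X[(X[:,2]>.095)]
    print(n,len(X),"z",np.percentile(X[:,2],[0,50,90,100])); 
    Q=X[(X[:,2]>.128)]; print(len(Q),Q.mean(0)); 
    if len(Q)>4:
        r=cv2.minAreaRect(Q[:,:2].astype(np.float32)*1000);print(r)
        w,V=np.linalg.eigh(np.cov(Q[:,:2].T));print("axis",np.degrees(np.arctan2(V[1,1],V[0,1])),np.sqrt(w*12))
    I2=I; y=np.zeros_like(m);y[a:b,cc:d]=1
    y&=(I[...,0]>100)&(I[...,1]>.7*I[...,0])&(I[...,2]<.35*I[...,0]);Y=P[y];Y=Y[(Y[:,2]>.085)]
    if len(Y):print("collar",len(Y),Y.mean(0),Y.min(0),Y.max(0))
print("bar top rays",tp(262,310,.136),tp(312,262,.136),sp(342,172,.136),sp(422,190,.136))
E
```

```text
top [[0.7467, 0.1804, 0.085], [0.7933, -0.0784, 0.085], [0.5798, -0.113, 0.085], [0.5374, 0.1395, 0.085]] [0.66428471 0.03213507 0.085     ]
0.263 -79.8
0.2163 -170.8
0.256 99.5
0.2133 11.1
side [[0.5383, 0.1338, 0.085], [0.7469, 0.1803, 0.085], [0.7966, -0.0791, 0.085], [0.5798, -0.1166, 0.085]] [0.66536222 0.0296241  0.085     ]
0.2137 12.6
0.2641 -79.2
0.22 -170.2
0.2538 99.4
pull top [0.48392444 0.04268949 0.07      ] [ 0.49926612 -0.04316167  0.07      ]
pull side [0.48138665 0.03502963 0.076     ] [ 0.49538832 -0.05214094  0.076     ]
top 126 z [0.09756019 0.10932413 0.13592818 0.14047078]
57 [0.6269209  0.02476414 0.13409486]
((627.4281005859375, 25.67010498046875), (13.1064453125, 43.81646728515625), 49.323238372802734)
axis 140.30270914598904 [0.01366348 0.04576392]
collar 37 [0.62053979 0.03273816 0.09489794] [0.6028288  0.00164466 0.08800141] [0.67974685 0.07041377 0.10246422]
side 140 z [0.09712775 0.11791557 0.13538543 1.14595159]
45 [ 0.60506253 -0.05478748  0.20101009]
((455.51885986328125, -530.0496826171875), (1172.406982421875, 36.78314208984375), 72.74092864990234)
axis 71.69259035036352 [0.03511993 1.01567474]
bar top rays [0.61194774 0.04016642 0.136     ] [0.6413716  0.01004776 0.136     ] [0.61154405 0.03658189 0.136     ] [0.64632444 0.0139768  0.136     ]
```

Both views agree: organizer centre (0.665, 0.031), yaw about 10.3°, and knob at (0.6265, 0.0245), which matches the geometry. The bar lies at about -40° and the pull's face is near (0.490, -0.001). Next I check IK for the tray push and the knob grasp.

```bash
cat >> cam.py <<'E'
yaw0=np.radians(10.3); ex=np.array([np.cos(yaw0),np.sin(yaw0),0]); O=np.array([.665,.031,0.]); K=np.array([.6265,.0245,0.])
E
python3 - <<'E'
from plant import robot
from cam import *
for y in (10.3,190.3):
    for d in (.24,.13):
        p=O-ex*(d+.012);p[2]=.068
        print("push",y,d,robot.inverse_kinematics(p,[np.pi,0,np.radians(y)]))
p=K.copy();p[2]=.121
for y in (-40,140,-60,120):
    print("knob",y,robot.inverse_kinematics(p,[np.pi,0,np.radians(y)]))
E
```

```text
push 10.3 0.24 [-0.68989336  0.3355834   0.74908381  2.29339482 -0.38795166  0.63454537
 -1.04243791]
push 10.3 0.13 [-0.54938767  0.46672891  0.58997008  2.05307222 -0.38499861  0.72958932
 -1.10818219]
push 190.3 0.24 [-0.27031891  0.27306102  0.23572313  2.27318016 -0.11089539  0.60542753
  1.79884478]
push 190.3 0.13 [-0.19555066  0.41406419  0.13097098  2.03347116 -0.08176296  0.69886393
  1.73768172]
knob -40 [-0.81976303  0.74625575  1.10954403  1.790889   -0.75155307  1.09823876
 -1.71078415]
knob 140 [-0.34338565  0.49643863  0.32567936  1.76483526 -0.19397047  0.91178178
  0.93763717]
knob -60 [-0.81976303  0.74625575  1.10954403  1.790889   -0.75155307  1.09823876
 -2.05985   ]
knob 120 [-0.38676235  0.50339886  0.38670284  1.76748781 -0.23151509  0.91555371
  0.62213348]
```

Run:
```python
from plant import robot
from cam import *
A=[np.pi,0,np.radians(190.3)]
def P(d,z): p=O-ex*d; p[2]=z; return p
robot.grip(0.0)
robot.goto(P(.235,.22),A); 
robot.move_straight(P(.235,.069),vel=.12)
s=robot.sense();print(s["t"],s["tcp_pos"],s["opening"],s["wrist_force"])
c=robot.move_straight(P(.165,.069),vel=.03,contact_N=3)
s=robot.sense();print(c,s["t"],s["tcp_pos"],"d",(O-s["tcp_pos"])@ex,s["wrist_force"])
import cv2
f=robot.grab_frame("side");np.savez("pics/side1.npz",**f)
cv2.imwrite("pics/side1.png",cv2.resize(f["image"][130:250,205:365,::-1],(800,600),interpolation=3))
```

```text
4.5333 [ 0.43429957 -0.01096309  0.06949786] -0.0026867453716017844 [-0.91224513  0.33445711  0.01996099]
False 7.0167 [0.50255856 0.00148991 0.06901963] d 0.16510016658100785 [ 0.19423105 -0.3202731   0.33066213]
```

View pics/side1.png

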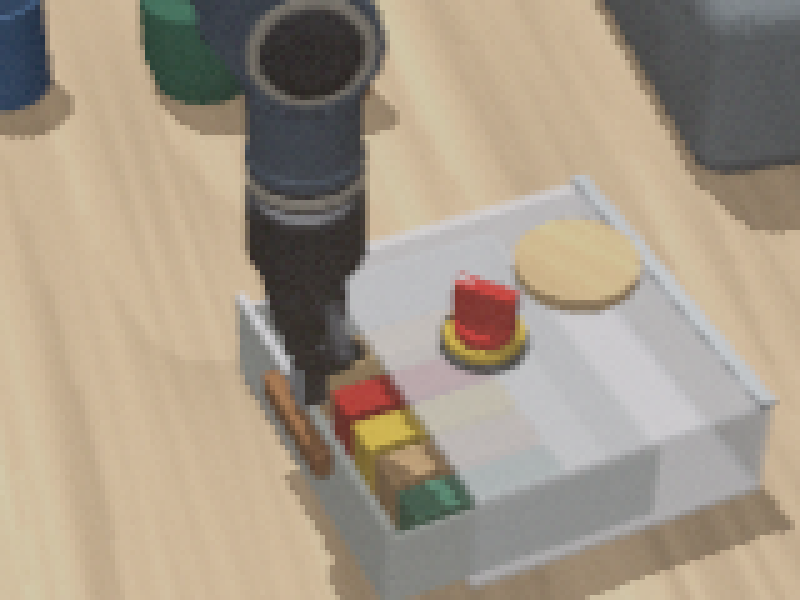

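The picture shows the pull unmoved, at about (270–330, 375–475) in the crop, with the fingertip appearing at (315,400), just behind the tray's front. I'll check this against the projection of the fingertip.

Run:
```python
from plant import robot
from cam import *
import cv2
f=dict(np.load("pics/side1.npz"));s=robot.sense()
def pr(X): c=f["R"]@X+f["t"]; return np.array([(f["fx"]*c[0]/c[2]+f["cx"]-205)*5,(f["fy"]*c[1]/c[2]+f["cy"]-130)*5]).round(), c[2].round(3)
tc=s["tcp_pos"]
print(s["tcp_rot"],s["wrist_force"])
for dz in (-.011,0,.05,.1): print("tool",dz,pr(tc+[0,0,dz]))
Pc=cloud(f)
for (u,v) in [(315,398),(312,385),(320,360),(300,330),(285,300),(300,430),(275,385),(320,465),(290,400),(245,310)]:
    print((u,v),Pc[130+v//5,205+u//5].round(3))
T=robot.grab_frame("top");np.savez("pics/top1.npz",**T);cv2.imwrite("pics/top1.png",cv2.convertScaleAbs(cv2.resize(T["image"][150:270,210:330,::-1],(600,600),interpolation=3),alpha=1.6))
```

```text
[ 3.14154577e+00 -9.90517408e-05 -2.96191795e+00] [-0.63453526  0.69105641 -0.40347432]
tool -0.011 (array([308., 424.]), np.float64(1.554))
tool 0 (array([308., 413.]), np.float64(1.546))
tool 0.05 (array([307., 357.]), np.float64(1.512))
tool 0.1 (array([305., 299.]), np.float64(1.478))
(315, 398) [ 0.504 -0.014  0.099]
(312, 385) [ 0.501 -0.014  0.109]
(320, 360) [ 0.501 -0.045  0.159]
(300, 330) [ 0.494 -0.018  0.162]
(285, 300) [ 0.486 -0.013  0.184]
(300, 430) [ 0.493 -0.017  0.073]
(275, 385) [0.486 0.027 0.075]
(320, 465) [ 0.5   -0.043  0.063]
(290, 400) [0.492 0.008 0.077]
(245, 310) [0.483 0.107 0.073]
```

View pics/top1.png

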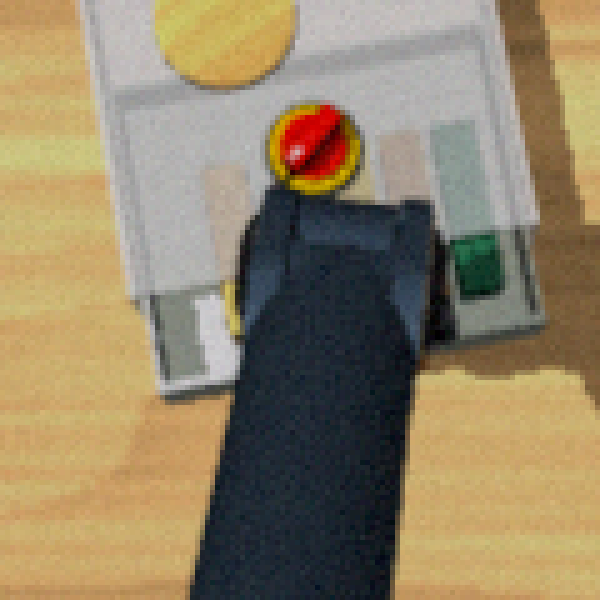

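The depth points put the visible fingertip near z≈0.09, so it appears to have passed over the tray edge. I'll back off and measure the true fingertip position in free space.

Run:
```python
from plant import robot
from cam import *
import cv2
s=robot.sense();p0=s["tcp_pos"]; 
p=p0.copy();p[2]=.12;robot.move_straight(p,vel=.1,contact_N=4)
p=O-ex*.235;p[2]=.12;robot.move_straight(p,vel=.1,contact_N=4)
s=robot.sense();print(s["t"],s["tcp_pos"],s["opening"],s["wrist_force"])
f=robot.grab_frame("side");np.savez("pics/side2.npz",**f)
def pr(X): c=f["R"]@X+f["t"]; return np.array([(f["fx"]*c[0]/c[2]+f["cx"]-205)*5,(f["fy"]*c[1]/c[2]+f["cy"]-130)*5]).round()
for dz in (-.011,0,.05): print("tool",dz,pr(s["tcp_pos"]+[0,0,dz]))
Pc=cloud(f);I=Pc[130:250,205:365]
q=I[(np.abs(I[...,0]-s["tcp_pos"][0])<.03)&(np.abs(I[...,1]-s["tcp_pos"][1])<.05)&(I[...,2]>.03)&(I[...,2]<.2)]
q=q[q[:,2].argsort()][:14];print(q.round(3))
cv2.imwrite("pics/side2.png",cv2.resize(f["image"][130:250,205:365,::-1],(800,600),interpolation=3))
```

```text
8.625 [ 0.43456593 -0.0108522   0.12018566] 0.0004992526696916473 [ 0.10630171  0.21751522 -0.55612396]
tool -0.011 [208. 398.]
tool 0 [207. 386.]
tool 0.05 [204. 328.]
[[ 0.43  -0.016  0.135]
 [ 0.445 -0.018  0.138]
 [ 0.426 -0.018  0.138]
 [ 0.438 -0.021  0.139]
 [ 0.435 -0.021  0.139]
 [ 0.427 -0.016  0.141]
 [ 0.424 -0.013  0.142]
 [ 0.438 -0.022  0.143]
 [ 0.446 -0.017  0.146]
 [ 0.429 -0.022  0.146]
 [ 0.441 -0.026  0.146]
 [ 0.429 -0.019  0.147]
 [ 0.424 -0.013  0.147]
 [ 0.431 -0.03   0.148]]
```

View pics/side2.png

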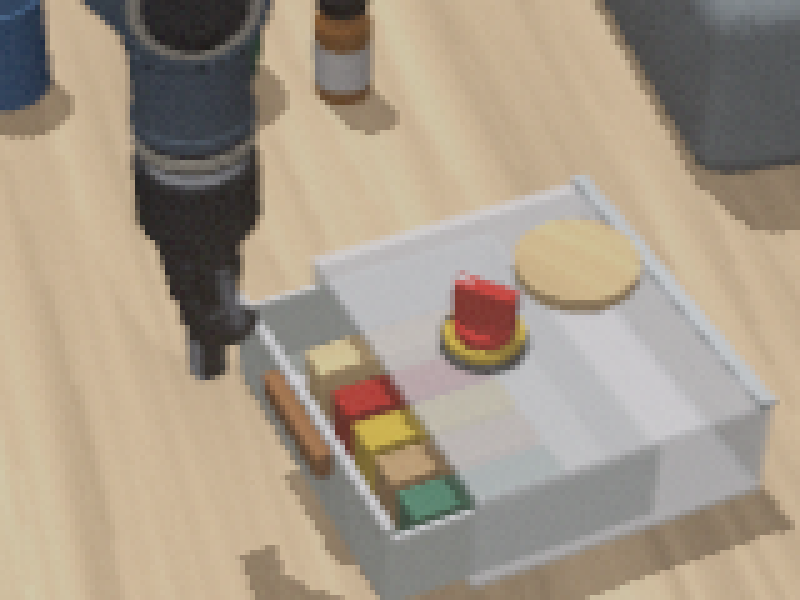

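The image row of the fingertip (378, against a projected 398 for the given nose length) puts the tips about 20 mm higher than the model says. A gentle touch on the bare table here will settle it.

Run:
```python
from plant import robot
from cam import *
p=O-ex*.235
p[2]=.03;print(robot.move_straight(p,vel=.12,contact_N=5))
p[2]=-.02;print(robot.move_straight(p,vel=.02,contact_N=3))
s=robot.sense();print(s["t"],s["tcp_pos"],s["wrist_force"])
p[2]=.045;robot.move_straight(p,vel=.1)
s=robot.sense();print(s["t"],s["tcp_pos"],s["wrist_force"])
```

```text
False
True
11.525 [ 0.43382025 -0.01099416 -0.01442244] [-0.70977168 -0.44642358  4.32290183]
12.275 [ 0.43336263 -0.01093431  0.04469598] [1.0059164  0.13518153 0.61944112]
```

The tips really sit about 14 mm above the reported TCP, so I'll use that. Now the push.

Run:
```python
from plant import robot
from cam import *
def P(d,z=.043): p=O-ex*d; p[2]=z; return p
def st(c):
    s=robot.sense();d=(O-s["tcp_pos"])@ex;print(c,round(s["t"],2),"d",d.round(4),s["wrist_force"].round(2));return d
d=st(robot.move_straight(P(.165),vel=.03,contact_N=3))
c=False
if d>.17:
    d=st(robot.move_straight(P(d-.02),vel=.025,contact_N=14))
```

```text
True 13.7 d 0.1915 [ 0.18 -1.02 -0.44]
False 14.68 d 0.1742 [-5.92 -0.99  3.79]
```

Run:
```python
from plant import robot
from cam import *
def P(d,z=.043): p=O-ex*d; p[2]=z; return p
def st(c):
    s=robot.sense();d=(O-s["tcp_pos"])@ex;print(c,round(s["t"],2),"d",d.round(4),s["wrist_force"].round(2));return d
c=robot.move_straight(P(.150),vel=.03,contact_N=8);d=st(c)
if not c: st(robot.move_straight(P(.115),vel=.012,contact_N=7))
```

```text
False 15.54 d 0.1525 [-4.55 -0.64  3.04]
True 17.33 d 0.1322 [ 0.07 -0.54 -0.21]
```

Run:
```python
from plant import robot
from cam import *
import cv2
def P(d,z=.043): p=O-ex*d; p[2]=z; return p
def st(c):
    s=robot.sense();d=(O-s["tcp_pos"])@ex;print(c,round(s["t"],2),"d",d.round(4),s["wrist_force"].round(2));return d
d=st(0)
st(robot.move_straight(P(d-.02),vel=.01,contact_N=13))
st(robot.move_straight(P(.19),vel=.1))
f=robot.grab_frame("side")
cv2.imwrite("pics/side3.png",cv2.resize(f["image"][130:250,205:365,::-1],(800,600),interpolation=3))
```

```text
0 17.33 d 0.1322 [ 0.07 -0.54 -0.21]
True 18.17 d 0.1325 [ 1.11  0.99 -0.38]
False 18.88 d 0.1891 [-0.16  0.12  0.15]
```

View pics/side3.png

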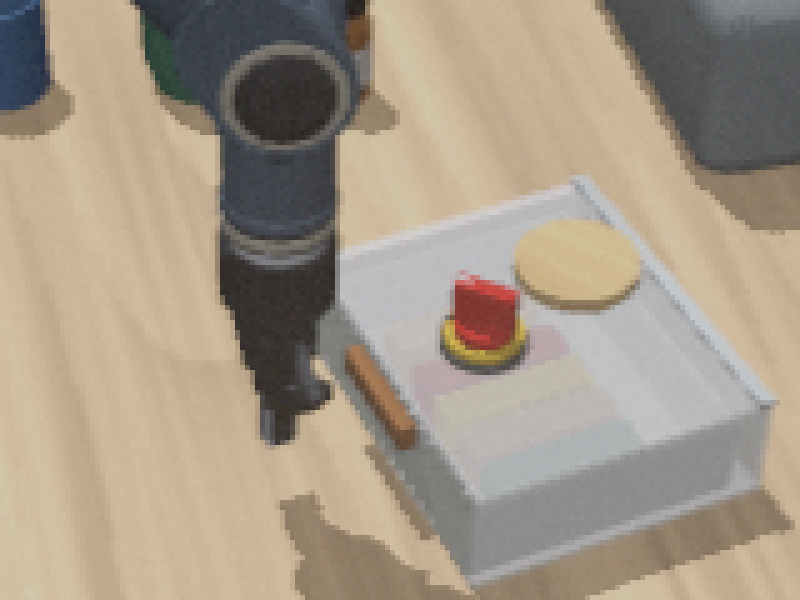

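The tray is flush and the repeated 13 N push did not move it, so it's home. Next, the knob grasp.

Run:
```python
from plant import robot
from cam import *
import cv2
A=[np.pi,0,np.radians(140)]
p=O-ex*.19;p[2]=.20;robot.move_straight(p,vel=.2)
k=K.copy();k[2]=.17
robot.grip(0.8,30); robot.goto(k,A)
k[2]=.097;c=robot.move_straight(k,vel=.06,contact_N=4)
s=robot.sense();print(c,s["t"],s["tcp_pos"],s["wrist_force"],s["joint_pos"])
if not c:
    robot.grip(0.0,40)
    s=robot.sense();print(s["t"],s["tcp_pos"],s["wrist_force"],s["torque"],s["opening"],s["gripper_force"])
f=robot.grab_frame("side")
cv2.imwrite("pics/side4.png",cv2.resize(f["image"][130:250,225:385,::-1],(800,600),interpolation=3))
```

```text
False 22.65 [0.62686308 0.02445436 0.09746927] [-0.36265054 -0.75443196 -0.65608886] [-0.43673867  0.5439137   0.46016764  1.78817062 -0.30317486  0.8789407
  1.03373228]
23.1833 [0.62777606 0.02597893 0.0974996 ] [ 3.10472986  3.19404058 -0.30711637] [ 0.71874936 -0.601099   -0.00466514] 0.15460444812379762 43.460808992385864
```

View pics/side4.png

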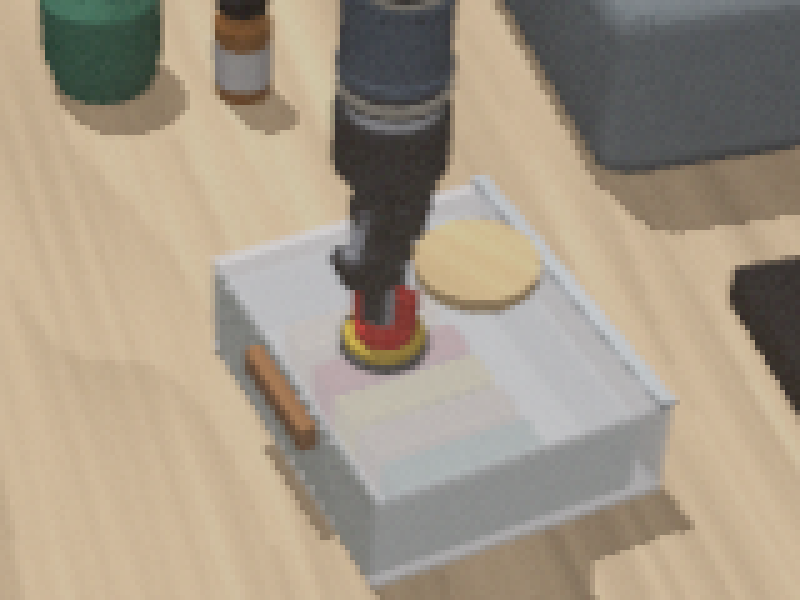

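Opening of 13 mm means the bar is properly held, and the fingertips are just above the disc. I recentre on the pulled-in axis, then turn joint 7 clockwise while watching torque.

Run:
```python
from plant import robot
from cam import *
s=robot.sense();p=s["tcp_pos"].copy()
u=np.array([np.sin(np.radians(40)),np.cos(np.radians(40)),0])
p=p+u*.0012;p[2]=.0975
robot.move_straight(p,vel=.02)
s=robot.sense();print(s["t"],s["tcp_pos"],s["wrist_force"].round(2),s["torque"].round(3))
q0=np.array(s["joint_pos"]);a=0
for st in [.4,.25]+[.1]*12:
    a+=st;q=q0.copy();q[6]-=a;robot.move_joints(q)
    s=robot.sense();print(round(s["t"],2),round(a,2),round(q0[6]-s["joint_pos"][6],3),s["torque"][2].round(3),s["wrist_force"].round(1),round(s["opening"],3))
    if abs(s["torque"][2])>.1: break
np.save("q0.npy",q0)
```

```text
23.5417 [0.62789775 0.0260551  0.09745938] [-0.72  0.98  1.94] [-0.008  0.174  0.034]
24.01 0.4 0.397 0.057 [1.2 2.  1.5] 0.151
24.36 0.65 0.646 0.025 [ 2.6  2.5 -0.9] 0.151
24.61 0.75 0.745 0.026 [ 3.6  3.3 -1.6] 0.155
24.86 0.85 0.846 0.016 [ 4.2  3.2 -0.5] 0.153
25.11 0.95 0.946 0.052 [ 3.9  3.8 -2.1] 0.153
25.36 1.05 1.046 -0.043 [ 4.8  3.3 -1.1] 0.155
25.61 1.15 1.146 0.044 [ 5.2  3.  -1.7] 0.154
25.86 1.25 1.246 0.025 [ 5.5  3.7 -1.9] 0.157
26.11 1.35 1.346 0.006 [ 6.   2.8 -1.7] 0.151
26.36 1.45 1.446 0.001 [ 6.5  3.  -2.6] 0.158
26.61 1.55 1.546 0.023 [ 5.9  3.  -2.9] 0.156
26.86 1.65 1.646 0.013 [ 6.6  2.4 -3.5] 0.154
27.11 1.75 1.746 0.112 [ 7.5  3.4 -3.8] 0.156
```

Run:
```python
from plant import robot
import numpy as np
q0=np.load("q0.npy")
def tq(n=10):
    r=[]
    for _ in range(n): robot.sleep(.02); r.append(robot.sense()["torque"][2])
    return np.mean(r).round(3)
print(tq())
for a in (1.8,1.85,1.9,1.95,2.0):
    q=q0.copy();q[6]-=a;robot.move_joints(q);s=robot.sense();print(round(s["t"],2),a,tq(),s["wrist_force"].round(1))
```

```text
0.004
27.52 1.8 0.016 [ 7.   3.2 -3.9]
27.94 1.85 0.044 [ 7.   2.8 -3.2]
28.36 1.9 0.033 [ 7.1  2.  -4.1]
28.77 1.95 0.047 [ 7.3  2.4 -3.9]
29.19 2.0 0.116 [ 7.2  2.1 -4.8]
```

Run:
```python
from plant import robot
import numpy as np
q0=np.load("q0.npy")
def tq(n=12):
    r=[]
    for _ in range(n): robot.sleep(.02); r.append(robot.sense()["torque"][2])
    return np.mean(r).round(3),np.std(r).round(3)
for a in (2.05,2.1,2.15,2.2,2.25):
    q=q0.copy();q[6]-=a;robot.move_joints(q);s=robot.sense();print(round(s["t"],2),a,round(q0[6]-s["joint_pos"][6],3),tq(),s["wrist_force"].round(1),s["opening"])
```

```text
29.61 2.05 2.046 (np.float64(0.178), np.float64(0.028)) [ 7.5  2.3 -3.8] 0.1538938699737925
30.06 2.1 2.096 (np.float64(0.243), np.float64(0.021)) [ 8.   3.4 -3.3] 0.15288803864195963
30.51 2.15 2.145 (np.float64(0.25), np.float64(0.034)) [ 8.   1.7 -3.9] 0.15705155537277857
30.96 2.2 2.195 (np.float64(0.239), np.float64(0.028)) [ 7.4  2.2 -4.1] 0.15325853965890487
31.41 2.25 2.245 (np.float64(0.261), np.float64(0.028)) [ 7.6  2.5 -3.9] 0.15272230789449157
```

Slip began at about 2.10 rad, with torque flat at 0.25 N m. I'll go to about 0.6 rad of slip (one click, under two), then release and retreat.

Run:
```python
from plant import robot
import numpy as np,cv2
q0=np.load("q0.npy")
for a in (2.4,2.55,2.7):
    q=q0.copy();q[6]-=a;robot.move_joints(q);s=robot.sense();print(round(s["t"],2),a,round(q0[6]-s["joint_pos"][6],3),s["torque"][2].round(3),s["wrist_force"].round(1),s["opening"])
robot.grip(0.6)
p=robot.sense()["tcp_pos"].copy();p[2]=.22;print(robot.move_straight(p,vel=.12))
robot.move_straight(p+[-.12,.1,.03],vel=.2)
s=robot.sense();print(s["t"],s["tcp_pos"],s["wrist_force"])
f=robot.grab_frame("side")
cv2.imwrite("pics/side5.png",cv2.resize(f["image"][130:250,205:365,::-1],(800,600),interpolation=3))
```

```text
31.88 2.4 2.396 0.268 [ 7.4  2.4 -4.1] 0.1543824493175643
32.14 2.55 2.546 0.26 [ 7.9  1.1 -3.6] 0.15680094293904603
32.41 2.7 2.696 0.23 [ 7.4  0.6 -5. ] 0.15545553903543557
False
34.975 [0.50781326 0.12489299 0.24991643] [-0.20559323  0.46110702  0.12810631]
```

View pics/side5.png

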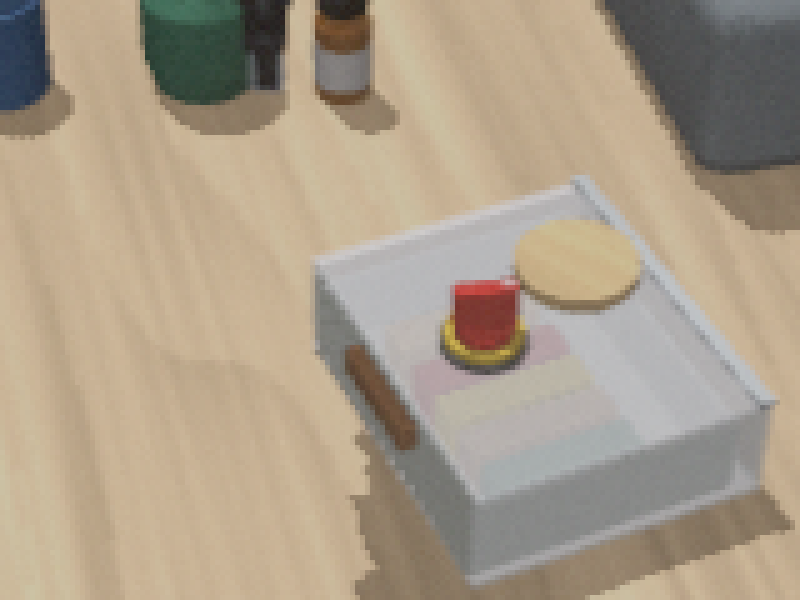

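The tray is flush, the knob has turned, the lid hasn't moved (577,263), and the gripper is clear in free air. Handing in.

```bash
python3 -c "
from plant import robot
print(robot.close_job())"
```

```text
the job is handed in; nothing more can be done
None
```

The tray is pushed home against its stop at about 13 N, and the red knob is tightened until it slipped by about 0.6 rad (past the first click, short of the second); the last side view shows the lid and nearby things unmoved, and the job was handed in at about 35 s.

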